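Lay out alternator parts on their foam outlines

ROBOT

A 6-joint arm with a two-finger parallel gripper is mounted at the origin on the work surface. World frame = base frame: x ahead of the robot, y to its left, z up, the work surface at z = 0. Lengths are in mm, angles in rad, forces in N, time in s.
With the tool pointing down it reaches from about 350 to 875 mm from the base axis. Payload 4.2 kg.
Tool frame: the origin (TCP) lies at the very end of the fingers, on their centre line; the grasp point (between the pads) lies 19 mm behind it; z points along the fingers, y is the line along which they close (so a half turn about z gives the same grasp; the last joint's range is limited). The gripper opens to 85 mm and grips with 20 to 120 N. Pads are 22 mm wide; open, the fingers measure 114 mm over their backs; the gripper's body (76 mm by 85 mm) begins 54 mm behind the grasp point. The pads swing forward as they close: fully open they stand 13 mm farther back than shut.
Start: joints at [-0.939, 0.385, 0.008, 0, -1.194, -0.259], TCP at [227.654, -582.042, 231.312] pointing down, gripper open.
Joint ranges: [-3.14, 3.14], [-1.21, 2.06], [-1.07, 1.41], [-3.16, 2.05], [-2.99, -0.16], [-3.1, 3.1]. Speed limits (rad/s): [2.79, 2.79, 3.14, 3.14, 3.14, 3.14].

INTERFACE

Orientations are given as a unit quaternion [x, y, z, w].
In Python, from bench import arm, viewer gives the robot as it stands. The module is installed in compiled form; this text tells all that it offers.
- The arm moves only by the shell command python3 -m jog [OPENING], which reads ROWS from standard input. ROWS is a JSON object whose key "increments" holds a list of rows, 1 to 10 of them, each of 6 numbers: dx, dy, dz in a scale on which 1.0 is 1000 mm, then a rotation vector rx, ry, rz in fractions of the full range, 1 being 4 rad; each row is the pose to reach, as a shift and turn from the pose commanded when the command began, along the tool's axes at that moment; what a row does not reach only later rows make up. A row lasts 1/10 s, in which the tool goes at most 50 mm and 0.15 rad, less where a joint would pass 70% of its speed; a pose out of reach is approached as far as the arm can. OPENING is the finger opening in mm, set as the command begins (- or left out keeps the last). The fingers move at their own pace and stop on an object; the grip force is fixed at half the most. Time passes only in rows, so rows that do not move let the fingers close. It prints the time, the measured TCP pose, the force, the opening and the grip force at its end. Input that does not fit is refused with a message, and nothing moves.
- arm.read_state(): the state, without advancing time (a new reading comes with each control period).
- viewer.get_image(name): name is "side" or "top"; returns (picture, depth): 420x560x3 uint8, blue, green, red; 420x560 float32, mm along the optical axis (not along the pixel's ray), 0 where there is no reading.
- viewer.get_calibration(name): a dict with "K" (3x3 intrinsics, pixels), "rvec" (rotation vector, rad) and "tvec" (3), from world to camera coordinates, as OpenCV has them. Camera axes: x right, y down, z forward; pixel columns grow to the right and rows downward; lengths in mm; the calibration is good to about 2 mm. A picture is of the moment at which its call begins. get_calibration takes no time and is no camera call.
- arm.job_done(): hands the job in; it is judged then, once.
The state is a dict: "clock": time; "joints": joint angles; "joint_vel": joint speeds; "joint_efforts": joint torques, N m; "position": TCP position; "ee_rot": TCP orientation; "contact_force": force on the tool from outside, world axes, zero at the start; "wrist_torque": the same for the moment, N m; "gripper_width": finger opening in mm; "grasp_force": force on a finger pad.
Only numpy, scipy, OpenCV 4.12 (cv2) and the standard library are available. Lean on these libraries where they do the work, as an engineer would, in place of code of your own. Each camera call takes 0.05 s, during which the arm holds its last target. There are 200 camera calls.

TASK

The alternator is stripped for a rebuild: put each of its four loose parts (the pulley, the large front bearing, the small rear bearing and the voltage regulator) flat on the black foam tile that bears its yellow silhouette, the right way up as it lies now, centred on the silhouette and, for the regulator, lined up with it (either way round). Set the parts down gently rather than dropping them, and leave the blue socket and the red cap where they lie.

Things in the scene. Friction and masses are not known exactly. Their poses are not given: they have to be found in the camera images.
- pulley: Alternator belt pulley, loose, standing flat on the bench: bright aluminium disc with belt grooves round its rim, 66 mm in diameter and 27 mm high, and on its top a central plain steel hub 28 mm in diameter that rises from 27 to 45 mm above the underside; grip the hub from above. Origin at the centre of its underside, z up its axis. About 0.3 kg.
- front_bearing: Large front bearing of the alternator: flat steel ring with a black seal band between its two races, lying flat, 52 mm outer diameter, 18 mm hole, 18 mm high. Nothing sticks up; grip it across the outside (the hole is too small to use). Origin at the centre of its underside, z up its axis. About 0.15 kg.
- rear_bearing: Small rear bearing of the alternator: flat steel ring with a black seal band between its two races, lying flat, 34 mm outer diameter, 12 mm hole, 13 mm high. Nothing sticks up; grip it across the outside (the hole is too small to use). Origin at the centre of its underside, z up its axis. About 0.05 kg.
- regulator: Voltage regulator, loose, on its flat base: grey plastic block 46 mm long (x), 34 mm wide (y), 24 mm high with its ribs, and a low aluminium ear 22 mm wide, 8 mm high at each end; 72 mm long over the ears. The same either way round. Grip it across its 34 mm width (along y). Origin at the centre of its underside, x along its length, z up. About 0.12 kg.
- pulley_tile: Fixed black foam tile, 86 x 86 mm and 4 mm thick, lying flat on the bench, with a yellow silhouette centred on its top: a full disc 68 mm in diameter, without a hole, for the pulley. Origin at the centre of its underside; x and y run along its sides, z up.
- front_bearing_tile: Fixed black foam tile, 86 x 86 mm and 4 mm thick, lying flat on the bench, with a yellow silhouette centred on its top: a large ring, 54 mm outside and 18 mm inside, for the front bearing. Origin at the centre of its underside; x and y run along its sides, z up.
- rear_bearing_tile: Fixed black foam tile, 86 x 86 mm and 4 mm thick, lying flat on the bench, with a yellow silhouette centred on its top: a small ring, 36 mm outside and 12 mm inside, for the rear bearing. Origin at the centre of its underside; x and y run along its sides, z up.
- regulator_tile: Fixed black foam tile, 86 x 86 mm and 4 mm thick, lying flat on the bench, with a yellow silhouette centred on its top: a 48 x 36 mm rectangle with a 24 mm wide tab at each end, 74 mm long in all along the tile's x, for the regulator (either way round). Origin at the centre of its underside; x and y run along its sides, z up.
- socket: Loose blue impact-wrench socket (dark opening on top) standing upright, 30 mm in diameter and 38 mm tall. Not part of the job: leave it where it is. Origin at the centre of its underside.
- cap: Loose red plastic cap, a blunt cone 40 mm in diameter at the foot and 30 mm tall. Not part of the job: leave it where it is. Origin at the centre of its underside.
Not all that is in view belongs to the job. Leave any turquoise or white look-alike of the regulator_tile alone.

How it is judged:
By the outcome, as a careful person would: the job done as asked, in the order asked, and still so for the second after the job is handed in, with the robot touching nothing.
It also fails if it takes over 106 s, if anything falls off the work surface, if the arm or the gripper's body presses on something with over 40 N, if the wrist force passes 120 N, or if a joint passes its speed limit or range.

## Working session

There is one attempt and no reset: what is moved stays moved. The work goes in short steps, Python scripts to look and compute and a shell command to move; the robot and the scene stay as the last step left them, time stands still between calls to the robot, and variables do not carry over. Pictures are saved under pics/ and viewed, at most 14 in all, crops included, and the job is handed in when it is done.

```bash
mkdir -p pics
cat > h.py <<'E'
import cv2,numpy as np
from bench import arm,viewer
def snap(n,f=None):
    p,d=viewer.get_image(n)
    if f: cv2.imwrite('pics/'+f,p)
    return p,d
def ray(n,px):
    c=viewer.get_calibration(n);R=cv2.Rodrigues(np.array(c['rvec'],float))[0];t=np.array(c['tvec'],float).ravel()
    K=np.array(c['K'],float);v=np.linalg.inv(K)@np.array([px[0],px[1],1.])
    return -R.T@t, R.T@v
def plane(n,px,z):
    o,v=ray(n,px);return o+v*(z-o[2])/v[2]
def pt(n,px,d):
    o,v=ray(n,px);return o+v*d
E
python3 - <<'E'
from h import *
for n in('top','side'):
    p,d=snap(n,n+'0.png');c=viewer.get_calibration(n);print(n,np.round(plane(n,(280,210),0)),np.round(ray(n,(0,0))[0]))
    np.savez(n+'0.npz',p=p,d=d)
print(arm.read_state())
E
```

```text
top [443. -26.  -0.] [ 232.  -18. 1021.]
side [482.  73.   0.] [ 126. -844.  620.]
{'clock': 0.1, 'joints': array([-9.39409348e-01,  3.85492316e-01,  6.77237938e-03, -4.00213329e-04,
       -1.19402690e+00, -2.58573678e-01]), 'joint_vel': array([-0.00014151, -0.00239999,  0.00424042,  0.00061657,  0.00074402,
       -0.00019237]), 'joint_efforts': array([-5.92679517e-04, -3.93319166e+01,  1.88929439e+01,  4.19800356e+00,
       -2.61304303e-03,  1.22975209e-05]), 'position': array([ 227.4505817 , -581.58546974,  230.33237777]), 'ee_rot': array([-1.85256381e-01,  9.82689721e-01,  9.60345812e-04, -2.51902997e-04]), 'contact_force': array([-0.26121416, -0.07632941,  0.10495443]), 'wrist_torque': array([-0.02345335,  0.02265953, -0.03870115]), 'grasp_force': 0.0, 'gripper_width': 85.32647776124821}
```

View pics/top0.png

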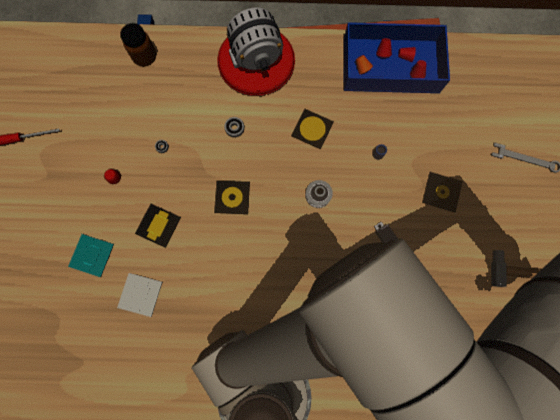

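View pics/side0.png

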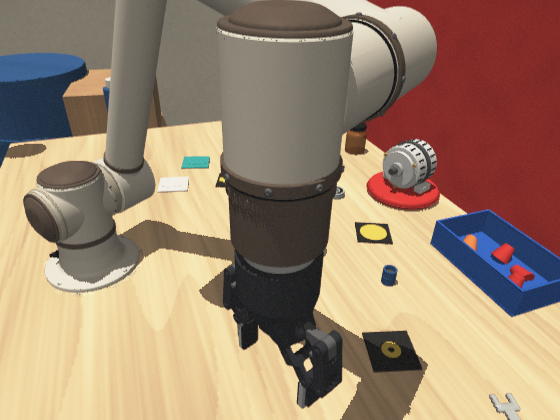

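The top view shows:
- Parts: rear bearing (161,146), front bearing (234,127), pulley (318,193), and probably the regulator at about (383,232), half hidden by the arm.
- Tiles: pulley (312,128), front bearing (232,197), regulator (158,226), rear bearing (442,191).
- Leave alone: socket (380,152), cap (112,176), turquoise look-alike (91,255) and white look-alike (140,295).

In the side view the arm hides the middle of the bench. What could be mistaken:
- **Regulator tile:** black (158,226), turquoise (91,255) or white (140,295). I choose the black one.
- **Rings:** the large one (234,127) is the front bearing, the small one (161,146) the rear.
- **Ring tiles:** the large ring (232,197) and the small ring (442,191).

I'll check this in a crop.

Run:
```python
from h import *
p=np.load('top0.npz')['p']
cv2.imwrite('pics/crop0.png',cv2.resize(p[95:270,60:480],None,fx=1.9,fy=1.9,interpolation=cv2.INTER_CUBIC))
for k,u in dict(rb=(161,146),fb=(234,127),pul=(318,192),tp=(312,128),tf=(232,197),tr=(158,226),trb=(442,191),reg=(383,232),sock=(380,152),cap=(112,176)).items(): print(k,np.round(plane('top',u,4)[:2]))
```

```text
rb [604. 290.]
fb [663. 102.]
pul [ 492. -122.]
tp [ 666. -105.]
tf [472.  98.]
tr [392. 280.]
trb [ 503. -439.]
reg [ 393. -285.]
sock [ 604. -283.]
cap [519. 409.]
```

View pics/crop0.png

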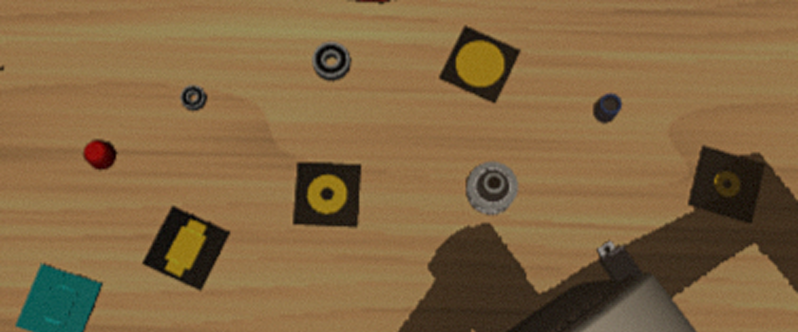

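The crop confirms the choices, and one regulator ear shows at about (380,227). The arm hides parts of both views, so I'll swing it high round to the left.

The rows are not in the units I measure in: shifts go in shares of 1000 mm and turns go in shares of 4 rad. I convert before sending: -357 mm is -0.357, -200 mm is -0.2.

```bash
echo '{"increments":[[-0.04,0.018,-0.02,0,0,0],[-0.08,0.036,-0.04,0,0,0],[-0.12,0.055,-0.06,0,0,0],[-0.16,0.073,-0.08,0,0,0],[-0.2,0.091,-0.1,0,0,0],[-0.24,0.11,-0.12,0,0,0],[-0.28,0.128,-0.14,0,0,0],[-0.32,0.146,-0.155,0,0,0],[-0.357,0.163,-0.17,0,0,0],[-0.357,0.163,-0.17,0,0,0]]}' | python3 -m jog 85
echo '{"increments":[[-0.018,0.046,0,0,0,0],[-0.036,0.093,0,0,0,0],[-0.055,0.14,0,0,0,0],[-0.073,0.186,0,0,0,0],[-0.091,0.232,0,0,0,0],[-0.109,0.279,0,0,0,0],[-0.127,0.325,0,0,0,0],[-0.146,0.372,0,0,0,0],[-0.164,0.418,0,0,0,0],[-0.182,0.465,0,0,0,0]]}' | python3 -m jog
echo '{"increments":[[0.014,0.047,0,0,0,0],[0.028,0.094,0,0,0,0],[0.042,0.141,0,0,0,0],[0.055,0.188,0,0,0,0],[0.069,0.236,0,0,0,0],[0.083,0.283,0,0,0,0],[0.097,0.33,0,0,0,0],[0.11,0.377,0,0,0,0],[0.124,0.424,0,0,0,0],[0.124,0.424,0,0,0,0]]}' | python3 -m jog
python3 - <<'E'
from h import *
a,d=snap('top');b,e=snap('side')
np.savez('top1.npz',p=a,d=d);np.savez('side1.npz',p=b,d=e)
cv2.imwrite('pics/both1.png',cv2.resize(np.vstack([a,b]),None,fx=.71,fy=.71,interpolation=cv2.INTER_AREA)) 
cv2.imwrite('pics/side1.png',cv2.resize(b[100:400,120:520],None,fx=2,fy=2,interpolation=cv2.INTER_CUBIC));cv2.imwrite('pics/top1.png',a)
E
```

```text
clock: 1.1
position: [504.0, -297.3, 402.4]
ee_rot: [-0.188, 0.982, -0.001, 0.001]
contact_force: [-0.1, -0.2, -1.0]
gripper_width: 84.8
grasp_force: 0.0
clock: 2.1
position: [500.3, 200.2, 400.9]
ee_rot: [-0.185, 0.983, -0.0, -0.0]
contact_force: [0.4, -0.4, -0.4]
gripper_width: 84.9
grasp_force: 0.0
clock: 3.1
position: [227.7, 551.7, 398.2]
ee_rot: [-0.188, 0.982, -0.002, -0.001]
contact_force: [-0.8, 0.3, -0.1]
gripper_width: 84.9
grasp_force: 0.0
```

View pics/top1.png

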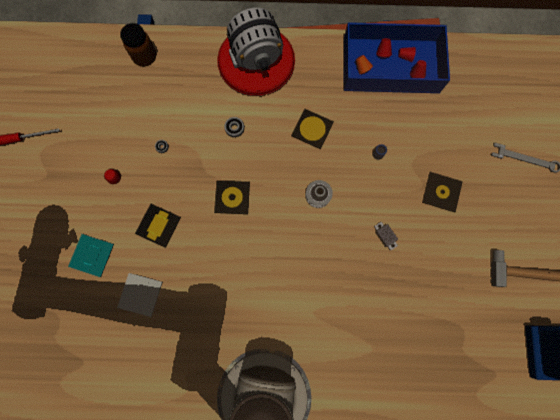

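View pics/side1.png

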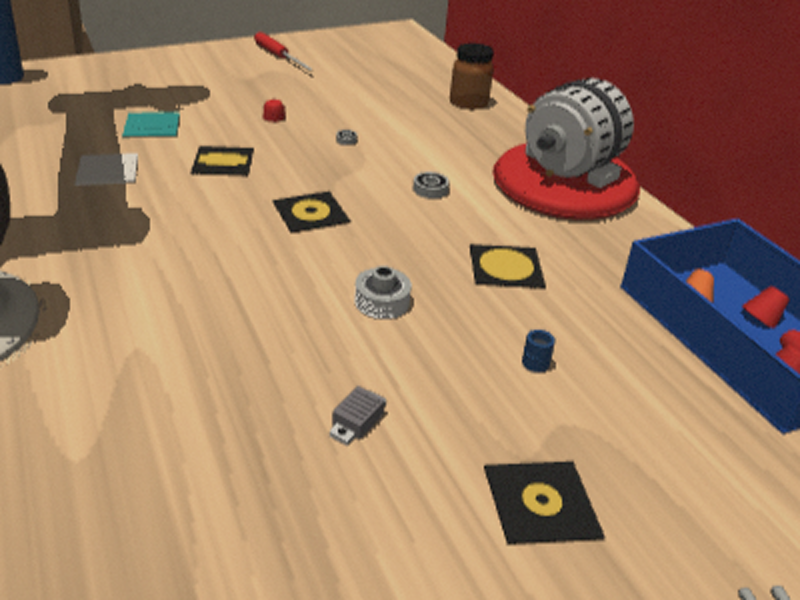

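The arm is now clear of both views, and the regulator lies at (387,236) in the top picture. Next I measure everything from both views.

```bash
cat > m.py <<'E'
from h import *
def cloud(n,d):
    v,u=np.mgrid[0:420,0:560]; c=viewer.get_calibration(n)
    R=cv2.Rodrigues(np.array(c['rvec'],float))[0];t=np.array(c['tvec'],float).ravel();K=np.array(c['K'],float)
    q=np.stack([(u-K[0,2])/K[0,0]*d,(v-K[1,2])/K[1,1]*d,d],-1)
    return (q-t)@R
def tri(a,b):
    (o1,v1),(o2,v2)=ray('top',a),ray('side',b)
    s=np.linalg.lstsq(np.stack([v1,-v2],1),o2-o1,rcond=None)[0]
    p,q=o1+s[0]*v1,o2+s[1]*v2
    return (p+q)/2,np.linalg.norm(p-q)
def near(P,xy,r): return np.hypot(P[...,0]-xy[0],P[...,1]-xy[1])<r
def circ(x):
    A=np.c_[2*x,np.ones(len(x))];s=np.linalg.lstsq(A,(x**2).sum(1),rcond=None)[0];return s[:2],np.sqrt(s[2]+s[:2]@s[:2])
def blob(m):
    n,l,s,c=cv2.connectedComponentsWithStats(m.astype(np.uint8)); i=1+np.argmax(s[1:,4]);return l==i
E
cat > m1.py <<'E'
from m import *
I={n:np.load(n+'1.npz') for n in('top','side')}
P={n:cloud(n,I[n]['d']) for n in I}
hsv={n:cv2.cvtColor(I[n]['p'],cv2.COLOR_BGR2HSV) for n in I}
print('tiles')
for k,xy in dict(tp=(666,-105),tf=(472,98),tr=(392,280),trb=(503,-439)).items():
    e={}
    for n in I:
        h=hsv[n];m=(h[...,2]<60)&near(P[n],xy,70)
        y=(h[...,0]>18)&(h[...,0]<35)&(h[...,1]>150)&near(P[n],xy,48)
        y=blob(y); c,_=cv2.findContours(y.astype(np.uint8),cv2.RETR_EXTERNAL,cv2.CHAIN_APPROX_NONE)
        M=cv2.moments(max(c,key=len)); e[n]=(M['m10']/M['m00'],M['m01']/M['m00'])
        w=P[n][y];print(k,n,np.round(e[n],1),np.round(plane(n,e[n],4)[:2],1),'dz',np.round(np.median(w[:,2]),1),y.sum(),end=' ')
        cc=max(c,key=len)[:,0].astype(float); q=np.array([plane(n,x,4)[:2] for x in cc]).astype(np.float32)
        print(cv2.minAreaRect(q) if k=='tr' else cv2.minEnclosingCircle(q))
    print('  tri',[np.round(x,1) for x in tri(e['top'],e['side'])])
print('parts')
for k,(xy,r) in dict(pul=((492,-122),50),fb=((663,102),42),rb=((604,290),30),reg=((385,-295),55),sock=((600,-280),28),cap=((519,409),32)).items():
    for n in I:
        w=P[n][near(P[n],xy,r)]; w=w[w[:,2]>6]
        print(k,n,len(w),'z pct',np.round(np.percentile(w[:,2],[5,50,80,95,100]),1))
        for lo in ((22,40) if k=='pul' else (15,) if k=='fb' else (10.5,) if k=='rb' else (18,) if k=='reg' else (25,)):
            q=w[w[:,2]>lo][:,:2].astype(np.float32)
            if len(q)<5: continue
            print('   >',lo,len(q),cv2.minAreaRect(q) if k=='reg' else cv2.minEnclosingCircle(q))
E
python3 m1.py
```

```text
tiles
tp top [312.3 128.1] [ 665.7 -105.4] dz 3.6 541 ((664.73876953125, -106.41363525390625), 38.03750228881836)
tp side [373.  231.8] [ 668.6 -106.4] dz 4.0 323 ((668.8121337890625, -104.72379302978516), 34.70576858520508)
  tri [array([ 667.4, -106. ,    3.4]), np.float64(2.9)]
tf top [231.8 196.7] [473.2  98.1] dz 3.9 359 ((474.00836181640625, 98.36009216308594), 29.063518524169922)
tf side [274.9 204.7] [475.7  97.5] dz 3.9 138 ((475.78485107421875, 98.68653106689453), 27.47122573852539)
  tri [array([474.5,  97.9,   3.7]), np.float64(2.5)]
tr top [157.4 225.1] [394.7 281.5] dz 4.2 430 ((395.1020202636719, 280.99072265625), (40.014102935791016, 78.84459686279297), 66.19869995117188)
tr side [231.4 179.3] [399.3 280.8] dz 3.8 122 ((397.84332275390625, 280.13006591796875), (32.594970703125, 73.29105377197266), 71.77656555175781)
  tri [array([397. , 281.3,   3.7]), np.float64(4.6)]
trb top [442.3 191.4] [ 502.4 -439.7] dz 3.7 163 ((502.58197021484375, -439.6650390625), 19.392175674438477)
trb side [390.7 349.3] [ 504.9 -441.1] dz 4.1 216 ((505.2065734863281, -441.0198974609375), 1
[... 1029 characters left out ...]
046875), (45.60749435424805, 34.27861785888672), 34.49951171875)
reg side 462 z pct [ 7.  20.8 22.6 23.9 26. ]
   > 18 294 ((385.82476806640625, -293.71197509765625), (47.62657928466797, 33.51048278808594), 34.42781066894531)
sock top 153 z pct [13.6 29.2 36.6 38.9 40.4]
   > 25 111 ((599.8941040039062, -276.83575439453125), 15.509922981262207)
sock side 252 z pct [ 9.  27.9 35.6 37.7 39.6]
   > 25 158 ((602.2454223632812, -280.5550231933594), 17.130456924438477)
cap top 195 z pct [ 9.  26.  29.5 31.1 34.4]
   > 25 102 ((517.9434814453125, 406.80517578125), 15.879941940307617)
cap side 94 z pct [ 7.1 20.7 28.  29.4 31.6]
   > 25 29 ((522.3622436523438, 401.7996826171875), 15.148637771606445)
```

Top and side agree to within about 3 mm, and I'll use their mean. Tile tops measure about 3.7 mm. Part tops: pulley 27/45, front bearing 18, rear bearing 13, regulator 24. The order will be pulley, front bearing, rear bearing, regulator. Next is a helper that converts a world target into tool-axis shifts.

```bash
cat > go.py <<'E'
import sys
from h import *
from scipy.spatial.transform import Rotation as Ro
def avg(n=5):
    P=[];Q=[]
    for i in range(n):
        viewer.get_image('top');s=arm.read_state();P.append(s['position']);Q.append(s['ee_rot'])
    return np.mean(P,0),Ro.from_quat(Q).mean(),s
if __name__=='__main__':
    p,R,s=avg()
    X=R.as_matrix();print('pos',np.round(p,1),'yaw of tool y',np.round(np.degrees(np.arctan2(X[1,1],X[0,1])),1),'rv tilt',np.round(X[:,2],4),'j6',round(s['joints'][5],2),'w',round(s['gripper_width'],1),'t',s['clock'])
    for a in sys.argv[1:]:
        g=np.array([float(v) for v in a.split(',')]);print(a,'->',np.round(R.inv().apply(g-p),1))
E
python3 go.py 486,-122,150
```

```text
pos [231.7 547.6 401.4] yaw of tool y 111.3 rv tilt [ 1.e-04 -3.e-04 -1.e+00] j6 -2.64 w 85.3 t 3.45
486,-122,150 -> [   6.3 -716.2  251.6]
```

In the tool's units: -500 mm is -0.5, -450 mm is -0.45.

```bash
echo '{"increments":[[0,-0.05,0,0,0,0],[0,-0.1,0,0,0,0],[0,-0.15,0,0,0,0],[0,-0.2,0,0,0,0],[0,-0.25,0,0,0,0],[0,-0.3,0,0,0,0],[0,-0.35,0,0,0,0],[0,-0.4,0,0,0,0],[0,-0.45,0,0,0,0],[0,-0.5,0,0,0,0]]}' | python3 -m jog 60
echo '{"increments":[[0.001,-0.035,0.035,0,0,0],[0.002,-0.07,0.07,0,0,0],[0.003,-0.105,0.105,0,0,0],[0.004,-0.14,0.14,0,0,0],[0.005,-0.175,0.175,0,0,0],[0.006,-0.216,0.21,0,0,0],[0.006,-0.216,0.25,0,0,0],[0.006,-0.216,0.252,0,0,0],[0.006,-0.216,0.252,0,0,0]]}' | python3 -m jog
python3 go.py 486,-122,80 486,-122,30
```

```text
clock: 4.45
position: [412.9, 79.8, 402.2]
ee_rot: [-0.185, 0.983, 0.0, 0.001]
contact_force: [2.1, 0.2, -0.6]
gripper_width: 59.8
grasp_force: 0.0
clock: 5.35
position: [486.0, -121.2, 149.8]
ee_rot: [-0.185, 0.983, -0.0, -0.0]
contact_force: [0.9, 0.2, 0.2]
gripper_width: 60.1
grasp_force: 0.0
pos [ 487.5 -120.3  151.7] yaw of tool y 111.4 rv tilt [ 4.5e-03 -2.0e-04 -1.0e+00] j6 -1.28 w 60.4 t 5.6
486,-122,80 -> [ 2.3 -1.  71.7]
486,-122,30 -> [  2.5  -0.9 121.7]
```

In the tool's units: 120 mm is 0.12, 115 mm is 0.115.

```bash
echo '{"increments":[[0.001,-0.001,0.04,0,0,0],[0.001,-0.001,0.08,0,0,0],[0.001,-0.001,0.105,0,0,0],[0.001,-0.001,0.115,0,0,0],[0.001,-0.001,0.12,0,0,0],[0.001,-0.001,0.12,0,0,0]]}' | python3 -m jog
echo '{"increments":[[0,0,0,0,0,0],[0,0,0,0,0,0],[0,0,0,0,0,0],[0,0,0,0,0,0],[0,0,0,0,0,0],[0,0,0,0,0,0],[0,0,0,0,0,0],[0,0,0,0,0,0]]}' | python3 -m jog 15
python3 - <<'E'
from h import *
p,d=snap('side');cv2.imwrite('pics/g1.png',cv2.resize(p[120:320,180:440],None,fx=3,fy=3,interpolation=cv2.INTER_CUBIC))
E
```

```text
clock: 6.2
position: [486.5, -121.6, 30.1]
ee_rot: [-0.186, 0.983, -0.0, 0.001]
contact_force: [-0.2, -0.6, -0.2]
gripper_width: 59.8
grasp_force: 0.0
clock: 7.0
position: [486.7, -121.9, 30.9]
ee_rot: [-0.186, 0.983, -0.0, 0.001]
contact_force: [-0.6, -0.2, 5.1]
gripper_width: 25.3
grasp_force: 58.6
```

View pics/g1.png

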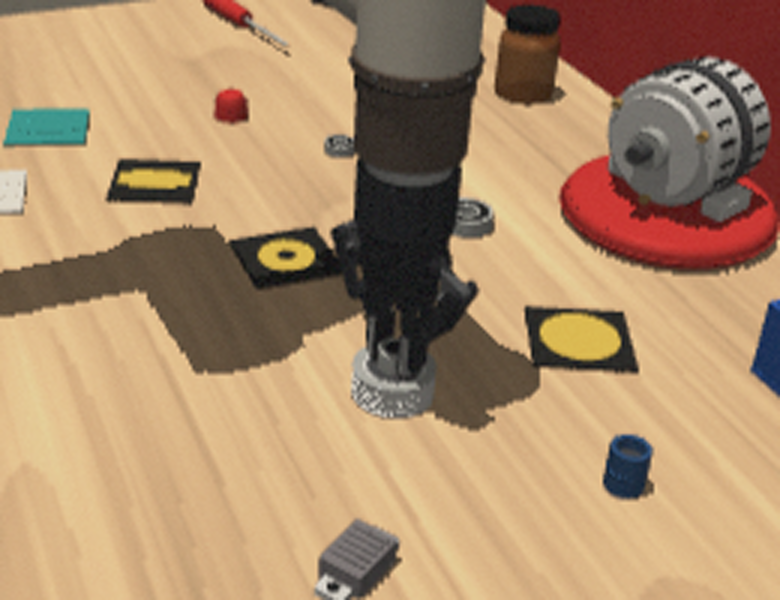

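The fingers hold the hub of the pulley, seen at about (395,375) in the crop. I'll lift and carry it.

In the tool's units: -174.5 mm is -0.1745, -51.4 mm is -0.0514.

```bash
echo '{"increments":[[0,0,-0.015,0,0,0],[0,0,-0.04,0,0,0],[-0.02,-0.006,-0.06,0,0,0],[-0.06,-0.018,-0.06,0,0,0],[-0.1,-0.03,-0.06,0,0,0],[-0.14,-0.041,-0.06,0,0,0],[-0.165,-0.049,-0.06,0,0,0],[-0.1745,-0.0514,-0.06,0,0,0],[-0.1745,-0.0514,-0.06,0,0,0],[-0.1745,-0.0514,-0.06,0,0,0]]}' | python3 -m jog
python3 go.py 667.2,-105.9,34
```

```text
clock: 8.05
position: [665.1, -106.2, 88.7]
ee_rot: [-0.185, 0.983, 0.0, -0.001]
contact_force: [0.2, 1.5, -3.7]
gripper_width: 25.5
grasp_force: 59.5
pos [ 665.6 -106.3   89.5] yaw of tool y 111.3 rv tilt [-1.e-03  2.e-04 -1.e+00] j6 -1.28 w 25.4 t 8.3
667.2,-105.9,34 -> [-1.7 -0.2 55.5]
```

In the tool's units: 56 mm is 0.056, 55 mm is 0.055.

```bash
echo '{"increments":[[-0.001,0,0.025,0,0,0],[-0.001,0,0.042,0,0,0],[-0.001,0,0.05,0,0,0],[-0.001,0,0.053,0,0,0],[-0.001,0,0.055,0,0,0],[-0.001,0,0.056,0,0,0],[-0.001,0,0.056,0,0,0],[-0.001,0,0.056,0,0,0]]}' | python3 -m jog
```

```text
clock: 9.1
position: [668.1, -105.9, 35.0]
ee_rot: [-0.186, 0.983, -0.0, 0.001]
contact_force: [-3.9, 0.4, 5.6]
gripper_width: 25.7
grasp_force: 60.1
```

In the tool's units: -115 mm is -0.115, -80 mm is -0.08.

```bash
echo '{"increments":[[0,0,0,0,0,0],[0,0,0,0,0,0],[0,0,0,0,0,0],[0,0,-0.01,0,0,0],[0,0,-0.04,0,0,0],[0,0,-0.08,0,0,0],[0,0,-0.115,0,0,0]]}' | python3 -m jog 60
echo '{"increments":[[-0.017,0.047,0,0,0,0],[-0.034,0.094,0,0,0,0],[-0.051,0.141,0,0,0,0],[-0.068,0.187,0,0,0,0],[-0.071,0.195,0,0,0,0],[-0.071,0.195,0,0,0,0]]}' | python3 -m jog 75
cat > chk.py <<'E'
import sys
from m import *
# name cx cy r zlo tilex tiley zr
def part(xy,r,lo,rect=False,names=('top','side')):
    for n in names:
        p,d=snap(n);P=cloud(n,d);w=P[near(P,xy,r)];q=w[w[:,2]>lo]
        if len(q)<5: print(n,'none',len(q));continue
        x=q[:,:2].astype(np.float32);print(n,len(q),'z95',np.round(np.percentile(q[:,2],95),1),(cv2.minAreaRect(x) if rect else cv2.minEnclosingCircle(x)))
a=sys.argv;part((float(a[1]),float(a[2])),float(a[3]),float(a[4]),len(a)>5)
E
python3 chk.py 667 -106 50 26; python3 chk.py 667 -106 50 44; python3 chk.py 662 101 40 15
python3 - <<'E'
from h import *
p,d=snap('top');cv2.imwrite('pics/c2.png',cv2.resize(p[90:220,200:400],None,fx=4,fy=4,interpolation=cv2.INTER_CUBIC))
E
python3 go.py 662.2,100.8,40
```

```text
clock: 9.8
position: [668.2, -106.0, 150.7]
ee_rot: [-0.185, 0.983, -0.0, 0.001]
contact_force: [0.8, 0.2, -0.6]
gripper_width: 60.3
grasp_force: 0.0
clock: 10.4
position: [663.0, 103.6, 148.9]
ee_rot: [-0.187, 0.982, 0.0, 0.0]
contact_force: [0.5, -0.2, 0.1]
gripper_width: 75.0
grasp_force: 0.0
top 489 z95 49.4 ((666.8995361328125, -104.01425170898438), 33.874603271484375)
side 337 z95 48.9 ((666.2135620117188, -105.929931640625), 35.77437210083008)
top 89 z95 50.1 ((666.5418090820312, -103.90741729736328), 14.035338401794434)
side 63 z95 50.3 ((665.7724609375, -105.18790435791016), 15.244723320007324)
top 1898 z95 505.0 ((661.8964233398438, 101.01038360595703), 39.94548034667969)
side 1921 z95 503.3 ((661.8800048828125, 100.81719207763672), 39.9028205871582)
pos [663.  100.8 148.3] yaw of tool y 111.3 rv tilt [ 0. -0. -1.] j6 -1.59 w 75.2 t 11.0
662.2,100.8,40 -> [  0.7   0.3 108.3]
```

View pics/c2.png

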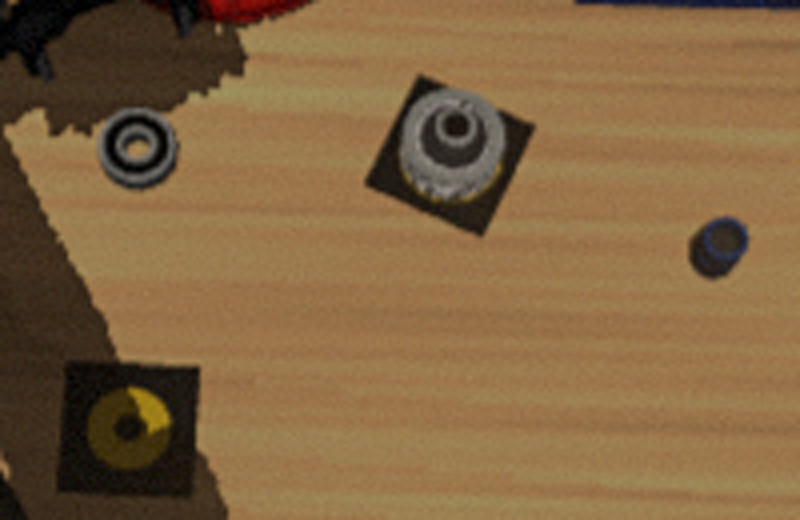

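The pulley sits on its tile, at (455,145) in the crop, within about 1.3 mm of the centre. The front bearing is next.

In the tool's units: 146 mm is 0.146, 142 mm is 0.142.

```bash
echo '{"increments":[[0.001,0,0.05,0,0,0],[0.001,0,0.095,0,0,0],[0.001,0,0.12,0,0,0],[0.001,0,0.135,0,0,0],[0.001,0,0.142,0,0,0],[0.001,0,0.146,0,0,0],[0.001,0,0.146,0,0,0]]}' | python3 -m jog
echo '{"increments":[[0,0,0,0,0,0],[0,0,0,0,0,0],[0,0,0,0,0,0],[0,0,0,0,0,0],[0,0,0,0,0,0],[0,0,0,0,0,0]]}' | python3 -m jog 40
python3 - <<'E'
from h import *
p,d=snap('side');cv2.imwrite('pics/g2.png',cv2.resize(p[140:240,270:400],None,fx=5,fy=5,interpolation=cv2.INTER_CUBIC))
E
```

```text
clock: 11.7
position: [662.7, 101.5, 3.2]
ee_rot: [-0.185, 0.983, 0.0, 0.001]
contact_force: [-0.6, 0.2, 0.2]
gripper_width: 75.4
grasp_force: 0.0
clock: 12.3
position: [663.2, 101.7, 4.5]
ee_rot: [-0.186, 0.983, 0.0, 0.002]
contact_force: [-1.1, 1.4, 5.7]
gripper_width: 49.4
grasp_force: 62.5
```

View pics/g2.png

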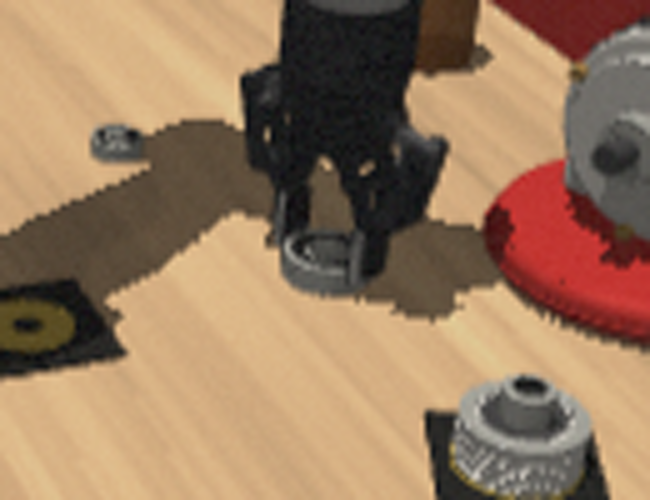

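The front bearing is gripped level at about (325,260) in the crop. I'll carry it to its tile.

In the tool's units: 176 mm is 0.176, 65.5 mm is 0.0655.

```bash
echo '{"increments":[[0,0,-0.015,0,0,0],[0,0,-0.04,0,0,0],[0.03,0.011,-0.05,0,0,0],[0.07,0.026,-0.05,0,0,0],[0.11,0.041,-0.05,0,0,0],[0.15,0.056,-0.05,0,0,0],[0.17,0.0635,-0.05,0,0,0],[0.176,0.0655,-0.05,0,0,0],[0.176,0.0655,-0.05,0,0,0],[0.176,0.0655,-0.05,0,0,0]]}' | python3 -m jog
python3 go.py 474.5,97.8,6.5
```

```text
clock: 13.35
position: [475.8, 98.8, 52.9]
ee_rot: [-0.185, 0.983, 0.0, 0.001]
contact_force: [0.3, -0.1, -1.3]
gripper_width: 49.5
grasp_force: 62.3
pos [475.4  98.4  52.3] yaw of tool y 111.3 rv tilt [ 8.e-04  3.e-04 -1.e+00] j6 -1.74 w 49.3 t 13.6
474.5,97.8,6.5 -> [ 1.1 -0.3 45.8]
```

In the tool's units: 46 mm is 0.046, 44 mm is 0.044.

```bash
echo '{"increments":[[0.0005,0,0.02,0,0,0],[0.0005,0,0.035,0,0,0],[0.0005,0,0.041,0,0,0],[0.0005,0,0.044,0,0,0],[0.0005,0,0.046,0,0,0],[0.0005,0,0.046,0,0,0],[0.0005,0,0.046,0,0,0]]}' | python3 -m jog
```

```text
clock: 14.3
position: [473.4, 97.6, 8.3]
ee_rot: [-0.185, 0.983, -0.0, -0.0]
contact_force: [-4.7, -1.9, 14.8]
gripper_width: 49.8
grasp_force: 63.8
```

In the tool's units: -125 mm is -0.125, -80 mm is -0.08.

```bash
echo '{"increments":[[0,0,-0.001,0,0,0],[0,0,-0.001,0,0,0],[0,0,-0.001,0,0,0],[0,0,-0.01,0,0,0],[0,0,-0.04,0,0,0],[0,0,-0.08,0,0,0],[0,0,-0.125,0,0,0]]}' | python3 -m jog 75
echo '{"increments":[[-0.041,0.028,0,0,0,0],[-0.082,0.056,0,0,0,0],[-0.123,0.084,0,0,0,0],[-0.164,0.112,0,0,0,0],[-0.189,0.128,0,0,0,0],[-0.189,0.128,0,0,0,0]]}' | python3 -m jog 60
python3 chk.py 474.5 97.8 42 19; python3 go.py 604.5,286,2
python3 - <<'E'
from h import *
p,d=snap('top');q,d=snap('side')
c=lambda i,x0,y0:cv2.resize(i[y0:y0+100,x0:x0+130],None,fx=3,fy=3,interpolation=cv2.INTER_CUBIC)
cv2.imwrite('pics/c3.png',np.hstack([c(p,170,130),c(q,230,130)]))
E
```

```text
clock: 15.0
position: [473.0, 97.6, 132.4]
ee_rot: [-0.185, 0.983, -0.0, -0.001]
contact_force: [0.1, 0.7, -0.2]
gripper_width: 74.8
grasp_force: 0.0
clock: 15.6
position: [604.9, 289.2, 130.7]
ee_rot: [-0.186, 0.982, 0.0, 0.001]
contact_force: [0.3, -0.3, -0.1]
gripper_width: 59.8
grasp_force: 0.0
top 235 z95 24.4 ((471.8970642089844, 98.78517150878906), 25.83017349243164)
side 131 z95 22.9 ((472.51806640625, 96.3392105102539), 27.037736892700195)
pos [602.6 285.1 131.6] yaw of tool y 111.3 rv tilt [-5.e-04 -3.e-04 -1.e+00] j6 -1.88 w 60.3 t 15.95
604.5,286,2 -> [-2.200e+00  1.000e-01  1.296e+02]
```

View pics/c3.png

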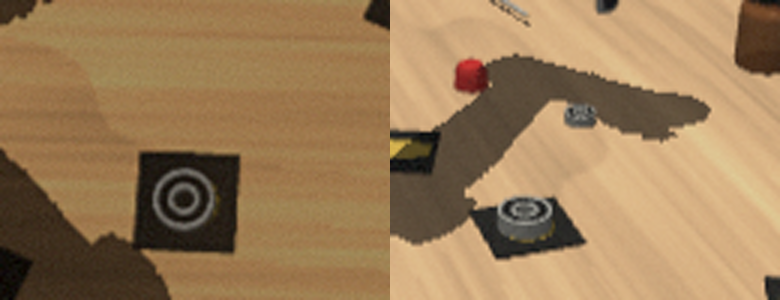

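In the tool's units: 130 mm is 0.13, 128 mm is 0.128.

```bash
echo '{"increments":[[-0.001,0,0.05,0,0,0],[-0.001,0,0.09,0,0,0],[-0.001,0,0.11,0,0,0],[-0.001,0,0.122,0,0,0],[-0.001,0,0.128,0,0,0],[-0.001,0,0.13,0,0,0],[-0.001,0,0.13,0,0,0]]}' | python3 -m jog
echo '{"increments":[[0,0,0,0,0,0],[0,0,0,0,0,0],[0,0,0,0,0,0],[0,0,0,0,0,0],[0,0,0,0,0,0],[0,0,0,0,0,0]]}' | python3 -m jog 22
python3 go.py
```

```text
clock: 16.75
position: [604.7, 286.9, 2.5]
ee_rot: [-0.185, 0.983, 0.0, 0.001]
contact_force: [0.2, 0.1, 0.7]
gripper_width: 59.9
grasp_force: 0.0
clock: 17.35
position: [604.8, 287.0, 3.0]
ee_rot: [-0.186, 0.983, 0.0, 0.001]
contact_force: [-1.2, -0.6, 6.0]
gripper_width: 30.9
grasp_force: 59.4
pos [604.8 286.9   3. ] yaw of tool y 111.4 rv tilt [ 0.0021  0.0012 -1.    ] j6 -1.88 w 31.2 t 17.6
```

In the tool's units: -300 mm is -0.3, 120 mm is 0.12.

```bash
echo '{"increments":[[0,0,-0.015,0,0,0],[0,0,-0.05,0,0,0],[0,0,-0.1,0,0,0],[0.024,-0.043,-0.1,0,0,0],[0.048,-0.086,-0.1,0,0,0],[0.072,-0.129,-0.1,0,0,0],[0.096,-0.172,-0.1,0,0,0],[0.12,-0.215,-0.1,0,0,0],[0.144,-0.258,-0.1,0,0,0],[0.168,-0.3,-0.1,0,0,0]]}' | python3 -m jog
echo '{"increments":[[0.024,-0.043,0,0,0,0],[0.048,-0.086,0,0,0,0],[0.072,-0.129,0,0,0,0],[0.096,-0.172,0,0,0,0],[0.12,-0.215,0,0,0,0],[0.144,-0.258,0,0,0,0],[0.168,-0.3,0,0,0,0],[0.185,-0.33,0,0,0,0],[0.191,-0.34,0,0,0,0],[0.191,-0.34,0,0,0,0]]}' | python3 -m jog
python3 go.py 503.7,-440.4,6.5
```

```text
clock: 18.6
position: [556.3, -56.0, 102.2]
ee_rot: [-0.185, 0.983, -0.0, 0.0]
contact_force: [-0.2, -1.0, -0.5]
gripper_width: 30.9
grasp_force: 59.4
clock: 19.6
position: [502.0, -441.8, 101.3]
ee_rot: [-0.184, 0.983, 0.0, 0.0]
contact_force: [0.1, 0.7, -1.0]
gripper_width: 31.2
grasp_force: 59.5
pos [ 502.9 -439.3  101.5] yaw of tool y 111.4 rv tilt [-1.e-04  4.e-04 -1.e+00] j6 -0.72 w 30.9 t 19.85
503.7,-440.4,6.5 -> [-0.3 -1.3 95. ]
```

In the tool's units: 95.5 mm is 0.0955, 95 mm is 0.095.

```bash
echo '{"increments":[[-0.001,-0.001,0.04,0,0,0],[-0.001,-0.001,0.07,0,0,0],[-0.001,-0.001,0.083,0,0,0],[-0.001,-0.001,0.09,0,0,0],[-0.001,-0.001,0.093,0,0,0],[-0.001,-0.001,0.095,0,0,0],[-0.001,-0.001,0.0955,0,0,0],[-0.001,-0.001,0.0955,0,0,0]]}' | python3 -m jog
```

```text
clock: 20.65
position: [504.8, -441.4, 7.1]
ee_rot: [-0.185, 0.983, -0.001, 0.001]
contact_force: [0.1, 0.4, 0.3]
gripper_width: 31.1
grasp_force: 59.6
```

Not yet in contact, so I go down in 0.5 mm steps.

In the tool's units: 1 mm is 0.001, 0.5 mm is 0.0005.

```bash
echo '{"increments":[[0,0,0.0005,0,0,0],[0,0,0.0005,0,0,0],[0,0,0.001,0,0,0],[0,0,0.001,0,0,0]]}' | python3 -m jog
```

```text
clock: 21.05
position: [504.8, -441.4, 7.0]
ee_rot: [-0.186, 0.983, -0.001, 0.001]
contact_force: [-1.0, 1.8, 6.7]
gripper_width: 31.2
grasp_force: 60.2
```

In the tool's units: -125 mm is -0.125, -80 mm is -0.08.

```bash
echo '{"increments":[[0,0,0,0,0,0],[0,0,0,0,0,0],[0,0,0,0,0,0],[0,0,-0.01,0,0,0],[0,0,-0.04,0,0,0],[0,0,-0.08,0,0,0],[0,0,-0.125,0,0,0]]}' | python3 -m jog 60
echo '{"increments":[[0.014,0.046,0,0,0,-0.015],[0.028,0.092,0,0,0,-0.03],[0.042,0.138,0,0,0,-0.045],[0.057,0.182,0,0,0,-0.0573],[0.057,0.182,0,0,0,-0.0573],[0.057,0.182,0,0,0,-0.0573]]}' | python3 -m jog
python3 chk.py 504 -441 36 14; python3 go.py 385.2,-292,5
python3 - <<'E'
from h import *
p,d=snap('top');q,d=snap('side')
c=lambda i,x0,y0:cv2.resize(i[y0:y0+100,x0:x0+130],None,fx=3,fy=3,interpolation=cv2.INTER_CUBIC)
cv2.imwrite('pics/c4.png',np.hstack([c(p,370,140),c(q,330,300)]))
E
```

```text
clock: 21.75
position: [503.4, -440.6, 130.5]
ee_rot: [-0.185, 0.983, 0.001, -0.001]
contact_force: [0.9, -0.3, 0.3]
gripper_width: 60.0
grasp_force: 0.0
clock: 22.35
position: [384.6, -291.8, 131.0]
ee_rot: [-0.297, 0.955, -0.001, 0.001]
contact_force: [0.7, -1.3, -0.0]
gripper_width: 60.4
grasp_force: 0.0
top none 0
side 196 z95 17.7 ((505.7034606933594, -440.6291198730469), 17.64120864868164)
pos [ 385.6 -292.9  129.9] yaw of tool y 124.4 rv tilt [ 6.e-04 -3.e-04 -1.e+00] j6 -0.66 w 60.1 t 22.7
385.2,-292,5 -> [-1.000e-01  1.000e+00  1.249e+02]
```

View pics/c4.png

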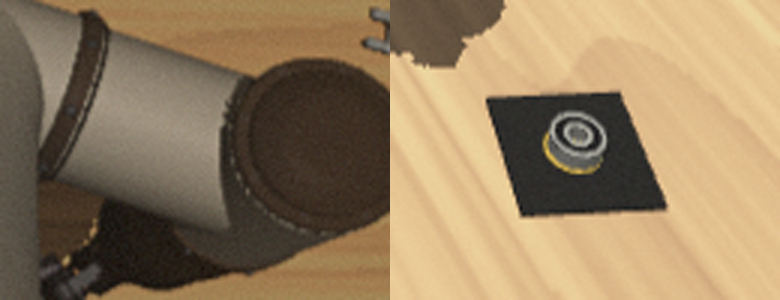

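The rear bearing lies centred on its small ring, at (578,140) in the right-hand crop. Now the regulator.

In the tool's units: 124 mm is 0.124, 120 mm is 0.12.

```bash
echo '{"increments":[[0,0.0005,0.05,0,0,0],[0,0.0005,0.09,0,0,0],[0,0.0005,0.11,0,0,0],[0,0.0005,0.12,0,0,0],[0,0.0005,0.124,0,0,0],[0,0.0005,0.124,0,0,0]]}' | python3 -m jog
echo '{"increments":[[0,0,0,0,0,0],[0,0,0,0,0,0],[0,0,0,0,0,0],[0,0,0,0,0,0],[0,0,0,0,0,0],[0,0,0,0,0,0]]}' | python3 -m jog 22
echo '{"increments":[[0,0,-0.015,0,0,0],[0,0,-0.05,0,0,0],[0,0,-0.1,0,0,0],[0,0,-0.1,0,0,0],[0,0,-0.1,0,0,0]]}' | python3 -m jog
python3 go.py
python3 - <<'E'
from m import *
# tile yaw from the dark square and yellow silhouette in the earlier clear views
for n in('top','side'):
    I=np.load(n+('0' if n=='top' else '1')+'.npz');P=cloud(n,I['d']);h=cv2.cvtColor(I['p'],cv2.COLOR_BGR2HSV)
    w=near(P,(396.5,281),64);wood=(h[...,2]>70)&(h[...,0]<18)
    y=(h[...,0]>18)&(h[...,0]<35)&(h[...,1]>150)
    t=blob(w&((h[...,2]<55)|y))
    c=cv2.findContours(t.astype(np.uint8),cv2.RETR_EXTERNAL,cv2.CHAIN_APPROX_NONE)[0];c=max(c,key=len)[:,0].astype(float)
    print(n,'tile',cv2.minAreaRect(np.array([plane(n,x,4)[:2] for x in c]).astype(np.float32)))
    v,u=np.nonzero(blob(y&w));q=np.array([plane(n,x,4)[:2] for x in zip(u,v)]);q-=q.mean(0);e=np.linalg.svd(q,full_matrices=False)[2][0]
    print(n,'yellow axis',np.degrees(np.arctan2(e[1],e[0]))%180)
E
```

```text
clock: 23.4
position: [385.0, -292.1, 6.0]
ee_rot: [-0.296, 0.955, -0.0, 0.0]
contact_force: [0.5, -0.4, 0.5]
gripper_width: 59.9
grasp_force: 0.0
clock: 24.0
position: [385.5, -292.2, 7.3]
ee_rot: [-0.297, 0.955, -0.001, 0.001]
contact_force: [-0.1, 1.0, 6.2]
gripper_width: 32.6
grasp_force: 60.7
clock: 24.5
position: [385.0, -291.8, 107.3]
ee_rot: [-0.296, 0.955, -0.001, 0.002]
contact_force: [-0.9, 0.2, -1.5]
gripper_width: 32.6
grasp_force: 59.9
pos [ 383.5 -291.4  105. ] yaw of tool y 124.5 rv tilt [-0.0018  0.001  -1.    ] j6 -0.66 w 32.4 t 24.75
top tile ((394.92767333984375, 280.0379638671875), (85.38560485839844, 84.37666320800781), 68.40779876708984)
top yellow axis 156.88643750451433
side tile ((397.0351257324219, 277.6005554199219), (84.15946197509766, 83.2000732421875), 67.7029037475586)
side yellow axis 156.577108537622
```

The regulator is held. The tile's long axis is at about −23°, so I turn the tool +1.0 rad about its z axis and bulge outward on the way.

In the tool's units: -249 mm is -0.249, 168 mm is 0.168, 0.5 rad is 0.125.

```bash
echo '{"increments":[[-0.036,0.024,0,0,0,0.0175],[-0.071,0.048,0,0,0,0.035],[-0.107,0.072,0,0,0,0.0525],[-0.142,0.096,0,0,0,0.07],[-0.178,0.12,0,0,0,0.09],[-0.213,0.144,0,0,0,0.1075],[-0.249,0.168,0,0,0,0.125],[-0.249,0.168,0,0,0,0.125]]}' | python3 -m jog
python3 go.py 396.5,280,104.5
```

```text
clock: 25.55
position: [496.9, -8.5, 105.1]
ee_rot: [-0.053, 0.999, -0.0, 0.001]
contact_force: [-0.4, -0.1, -1.8]
gripper_width: 32.7
grasp_force: 60.1
pos [494.  -12.1 104.9] yaw of tool y 95.9 rv tilt [-2.3e-03 -6.0e-04 -1.0e+00] j6 -1.77 w 32.5 t 25.8
396.5,280,104.5 -> [ 67.  300.6   0.4]
```

In the tool's units: 300 mm is 0.3, 258 mm is 0.258, 0.5 rad is 0.125.

```bash
echo '{"increments":[[0.01,0.043,0,0,0,0.0175],[0.02,0.086,0,0,0,0.035],[0.03,0.129,0,0,0,0.0525],[0.04,0.172,0,0,0,0.07],[0.05,0.215,0,0,0,0.09],[0.06,0.258,0,0,0,0.1075],[0.067,0.3,0,0,0,0.125],[0.067,0.3,0,0,0,0.125],[0.067,0.3,0,0,0,0.125]]}' | python3 -m jog
python3 go.py 396.5,280,10
```

```text
clock: 26.7
position: [397.2, 278.8, 105.6]
ee_rot: [0.198, 0.98, -0.0, -0.0]
contact_force: [0.5, -0.4, -0.8]
gripper_width: 32.5
grasp_force: 60.2
pos [397.6 277.7 105.6] yaw of tool y 67.1 rv tilt [-7.e-04 -7.e-04 -1.e+00] j6 -2.92 w 32.8 t 26.95
396.5,280,10 -> [ 1.8  1.8 95.6]
```

In the tool's units: 95 mm is 0.095, 1.3 mm is 0.0013.

```bash
echo '{"increments":[[0.001,0.0013,0.045,0,0,0],[0.001,0.0013,0.075,0,0,0],[0.001,0.0013,0.087,0,0,0],[0.001,0.0013,0.092,0,0,0],[0.001,0.0013,0.094,0,0,0],[0.001,0.0013,0.095,0,0,0],[0.001,0.0013,0.095,0,0,0],[0.001,0.0013,0.095,0,0,0]]}' | python3 -m jog
```

```text
clock: 27.75
position: [397.4, 281.3, 11.6]
ee_rot: [0.198, 0.98, 0.001, 0.0]
contact_force: [-0.2, -0.3, -0.8]
gripper_width: 32.5
grasp_force: 60.2
```

In the tool's units: 1 mm is 0.001, 0.5 mm is 0.0005.

```bash
echo '{"increments":[[0,0,0.0005,0,0,0],[0,0,0.001,0,0,0],[0,0,0.001,0,0,0],[0,0,0.001,0,0,0]]}' | python3 -m jog
```

```text
clock: 28.15
position: [397.4, 281.3, 11.3]
ee_rot: [0.197, 0.98, 0.001, 0.0]
contact_force: [-1.9, -0.7, 8.3]
gripper_width: 32.6
grasp_force: 61.4
```

The rows are not in the units I measure in: shifts go in shares of 1000 mm and turns go in shares of 4 rad. I convert before sending: -215 mm is -0.215, -170 mm is -0.17, -0.4 rad is -0.1.

```bash
echo '{"increments":[[0,0,0,0,0,0],[0,0,0,0,0,0],[0,0,0,0,0,0],[0,0,-0.01,0,0,0],[0,0,-0.04,0,0,0],[0,0,-0.08,0,0,0],[0,0,-0.125,0,0,-0.025],[0,0,-0.17,0,0,-0.0625],[0,0,-0.215,0,0,-0.1]]}' | python3 -m jog 60
echo '{"increments":[[0.035,0.03,-0.025,0,0,-0.025],[0.07,0.061,-0.05,0,0,-0.05],[0.105,0.092,-0.075,0,0,-0.075],[0.14,0.123,-0.1,0,0,-0.1],[0.175,0.154,-0.125,0,0,-0.125],[0.2,0.198,-0.15,0,0,-0.15],[0.2,0.198,-0.15,0,0,-0.15]]}' | python3 -m jog
python3 - <<'E'
from h import *
for n in('top','side'):
    p,d=snap(n);np.savez(n+'2.npz',p=p,d=d)
    np.savez
a,b=np.load('top2.npz')['p'],np.load('side2.npz')['p']
cv2.imwrite('pics/f.png',np.vstack([cv2.resize(a[90:260,60:480],(700,283)),cv2.resize(b[130:380,160:460],(360,300))[:, :360].repeat(1,0) if 0 else np.pad(cv2.resize(b[130:380,160:460],(360,300)),((0,0),(0,340),(0,0)))]))
E
for a in "667 -106 50 26" "474.5 97.8 42 19" "504 -441 36 14" "396.5 280 45 20 r";do echo $a; python3 chk.py $a;done
```

```text
clock: 29.05
position: [396.7, 280.4, 227.5]
ee_rot: [-0.004, 1.0, 0.0, 0.0]
contact_force: [1.0, 1.8, -0.7]
gripper_width: 60.1
grasp_force: 0.0
clock: 29.75
position: [194.7, 480.9, 377.6]
ee_rot: [-0.299, 0.954, 0.002, 0.001]
contact_force: [0.1, 0.6, -0.7]
gripper_width: 60.2
grasp_force: 0.0
667 -106 50 26
top 488 z95 49.0 ((666.8062744140625, -104.25908660888672), 33.63536071777344)
side 339 z95 48.8 ((668.5413208007812, -105.41317749023438), 35.591026306152344)
474.5 97.8 42 19
top 240 z95 23.8 ((472.37884521484375, 99.30792236328125), 25.711509704589844)
side 128 z95 22.5 ((471.43377685546875, 97.64228820800781), 28.30550765991211)
504 -441 36 14
top 105 z95 18.7 ((504.2977294921875, -438.7157287597656), 17.016571044921875)
side 197 z95 17.9 ((506.2972412109375, -441.6573486328125), 17.40479850769043)
396.5 280 45 20 r
top 259 z95 29.3 ((395.9945068359375, 282.0375671386719), (34.31824493408203, 45.715904235839844), 68.04194641113281)
side 100 z95 28.4 ((398.2710266113281, 280.1653137207031), (43.9439697265625, 45.74241638183594), 67.58212280273438)
```

View pics/f.png

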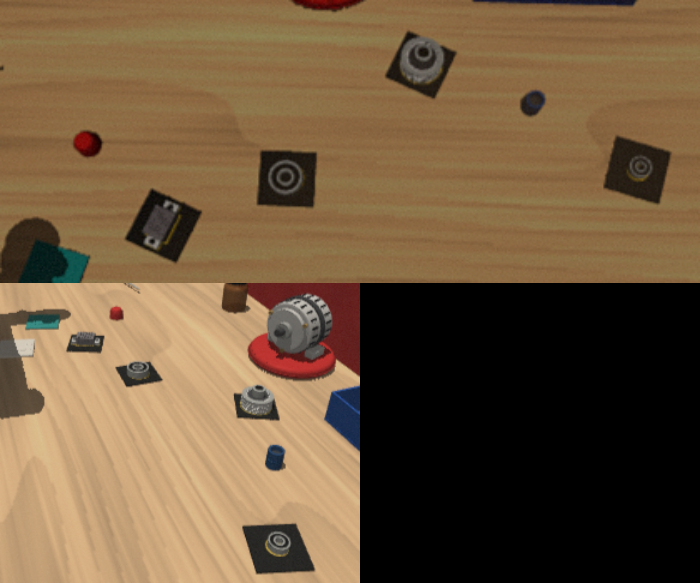

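All four parts are on their tiles: pulley (422,60), front bearing (285,178), rear bearing (640,167) and regulator (163,222) in the top strip. The front bearing measures about 2.6 mm off in x, so I'll cross-check it by comparing tile outline with ring in the same picture.

Run:
```python
from m import *
for k,xy,R,lo,zt in (('fb',(473,98),27.5,17.5,22),('rb',(504.5,-440.5),18.5,12.5,17),('pul',(667,-105.5),15,42,49)):
  for n in('top','side'):
    I=np.load(n+'2.npz');P=cloud(n,I['d']);h=cv2.cvtColor(I['p'],cv2.COLOR_BGR2HSV)
    wood=(h[...,1]>70)&(h[...,2]>75)&(h[...,0]<20)
    t=blob(near(P,xy,66)&~wood);c=max(cv2.findContours(t.astype(np.uint8),0,1)[0],key=len)[:,0].astype(float)
    T=cv2.minAreaRect(np.array([plane(n,x,4)[:2] for x in c],np.float32))
    m=blob(near(P,xy,45)&(P[...,2]>lo)&(P[...,2]<60))
    c=max(cv2.findContours(m.astype(np.uint8),0,1)[0],key=len)
    e=cv2.fitEllipse(c)
    b=plane(n,e[0],zt if n=='top' else zt)[:2]
    print(k,n,'tile',np.round(T[0],1),np.round(T[1],1),'part',np.round(b,1),'diff',np.round(b-T[0],1))
```

```text
fb top tile [472.9  98.2] [86.2 84.9] part [471.8  99.3] diff [-1.1  1.1]
fb side tile [474.8 102. ] [99.8 85.9] part [472.   93.1] diff [-2.8 -8.9]
rb top tile [ 499.3 -437.6] [87.2 91.5] part [ 504.5 -438.5] diff [ 5.2 -0.9]
rb side tile [ 503.6 -442. ] [86.7 86.3] part [ 504.5 -443. ] diff [ 1. -1.]
pul top tile [670.2 -95.9] [105.2  88.1] part [ 665.1 -103.4] diff [-5.1 -7.5]
pul side tile [675.1 -89.7] [127.4  86.1] part [ 664.6 -111.2] diff [-10.5 -21.6]
```

I'll shift the front bearing by about 2 mm in x to centre it better.

```bash
python3 go.py 472,98.3,230 472,98.3,7
```

```text
pos [197.  478.1 374.8] yaw of tool y 124.4 rv tilt [-0.e+00 -1.e-04 -1.e+00] j6 -2.46 w 60.1 t 30.5
472,98.3,230 -> [ -12.  -468.7  144.8]
472,98.3,7 -> [ -12.  -468.7  367.8]
```

In the tool's units: -468 mm is -0.468, -423 mm is -0.423.

```bash
echo '{"increments":[[-0.001,-0.047,0.01,0,0,0],[-0.002,-0.094,0.02,0,0,0],[-0.004,-0.141,0.035,0,0,0],[-0.005,-0.188,0.05,0,0,0],[-0.006,-0.235,0.065,0,0,0],[-0.007,-0.282,0.08,0,0,0],[-0.009,-0.329,0.1,0,0,0],[-0.01,-0.376,0.12,0,0,0],[-0.011,-0.423,0.14,0,0,0],[-0.012,-0.468,0.145,0,0,0]]}' | python3 -m jog 75
echo '{"increments":[[0,0,0.045,0,0,0],[0,0,0.09,0,0,0],[0,0,0.13,0,0,0],[0,0,0.13,0,0,0]]}' | python3 -m jog
python3 go.py 472,98.3,7
```

```text
clock: 31.5
position: [471.2, 97.4, 228.0]
ee_rot: [-0.296, 0.955, -0.0, -0.002]
contact_force: [0.7, 0.7, 0.5]
gripper_width: 75.2
grasp_force: 0.0
clock: 31.9
position: [467.9, 97.3, 95.2]
ee_rot: [-0.296, 0.955, -0.001, -0.006]
contact_force: [-1.0, -0.9, 1.0]
gripper_width: 75.3
grasp_force: 0.0
pos [472.4  99.9 100.9] yaw of tool y 124.5 rv tilt [ 1.5e-03  2.0e-04 -1.0e+00] j6 -1.51 w 74.7 t 32.15
472,98.3,7 -> [ 1.4 -1.  93.9]
```

In the tool's units: 93 mm is 0.093, 87 mm is 0.087.

```bash
echo '{"increments":[[0,-0.001,0.045,0,0,0],[0,-0.001,0.075,0,0,0],[0,-0.001,0.087,0,0,0],[0,-0.001,0.093,0,0,0],[0,-0.001,0.093,0,0,0],[0,-0.001,0.093,0,0,0]]}' | python3 -m jog
echo '{"increments":[[0,0,0,0,0,0],[0,0,0,0,0,0],[0,0,0,0,0,0],[0,0,0,0,0,0],[0,0,0,0,0,0]]}' | python3 -m jog 40
python3 go.py
echo '{"increments":[[0,0,-0.003,0,0,0],[0,0,-0.005,0,0,0],[-0.001,-0.001,-0.005,0,0,0],[-0.0015,-0.0015,-0.005,0,0,0],[-0.0015,-0.0015,-0.005,0,0,0]]}' | python3 -m jog
python3 go.py 474.5,97.8,7
```

```text
clock: 32.75
position: [473.2, 99.4, 8.2]
ee_rot: [-0.297, 0.955, 0.0, 0.002]
contact_force: [0.2, 0.5, -0.6]
gripper_width: 75.0
grasp_force: 0.0
clock: 33.25
position: [472.9, 99.1, 8.5]
ee_rot: [-0.297, 0.955, 0.0, 0.001]
contact_force: [-1.4, -0.0, 8.5]
gripper_width: 49.3
grasp_force: 60.5
pos [472.9  99.1   8.5] yaw of tool y 124.5 rv tilt [ 0.0023  0.001  -1.    ] j6 -1.51 w 49.5 t 33.5
clock: 34.0
position: [474.2, 98.2, 11.6]
ee_rot: [-0.296, 0.955, -0.0, -0.0]
contact_force: [0.0, -0.8, -2.0]
gripper_width: 49.4
grasp_force: 62.2
pos [474.1  98.2  11.6] yaw of tool y 124.5 rv tilt [-4.e-04 -2.e-04 -1.e+00] j6 -1.51 w 49.5 t 34.25
474.5,97.8,7 -> [-0.1 -0.6  4.6]
```

In the tool's units: 5 mm is 0.005, 4.5 mm is 0.0045.

```bash
echo '{"increments":[[0,-0.0005,0.002,0,0,0],[0,-0.0005,0.0035,0,0,0],[0,-0.0005,0.0045,0,0,0],[0,-0.0005,0.005,0,0,0],[0,-0.0005,0.005,0,0,0]]}' | python3 -m jog
echo '{"increments":[[0,0,0,0,0,0],[0,0,0,0,0,0],[0,0,0,0,0,0],[0,0,-0.01,0,0,0],[0,0,-0.04,0,0,0],[0,0,-0.085,0,0,0],[0,0,-0.13,0,0,0],[0,0,-0.18,0,0,0],[0,0,-0.22,0,0,0]]}' | python3 -m jog 75
echo '{"increments":[[0.006,0.047,-0.01,0,0,0],[0.012,0.094,-0.02,0,0,0],[0.018,0.141,-0.035,0,0,0],[0.024,0.188,-0.05,0,0,0],[0.03,0.235,-0.065,0,0,0],[0.036,0.282,-0.08,0,0,0],[0.04,0.32,-0.1,0,0,0],[0.04,0.32,-0.1,0,0,0]]}' | python3 -m jog
for a in "474.5 97.8 42 19" "474.5 97.8 42 19" "604 -280 40 20" "519 409 40 20";do echo $a; python3 chk.py $a;done
python3 - <<'E'
from h import *
p,d=snap('top');q,d=snap('side')
cv2.imwrite('pics/z.png',np.hstack([cv2.resize(p[90:260,80:300],(390,301)),cv2.resize(q[150:250,200:330],(390,301))]))
E
```

```text
clock: 34.75
position: [474.5, 97.9, 8.5]
ee_rot: [-0.297, 0.955, -0.0, 0.0]
contact_force: [-4.8, -0.4, 14.4]
gripper_width: 48.9
grasp_force: 63.8
clock: 35.65
position: [474.7, 97.9, 230.6]
ee_rot: [-0.297, 0.955, 0.0, 0.002]
contact_force: [1.2, 0.1, -0.6]
gripper_width: 74.7
grasp_force: 0.0
clock: 36.45
position: [258.6, 342.5, 329.9]
ee_rot: [-0.299, 0.954, 0.002, 0.002]
contact_force: [-0.0, 0.0, -1.1]
gripper_width: 74.9
grasp_force: 0.0
474.5 97.8 42 19
top 226 z95 24.1 ((473.6221923828125, 98.94691467285156), 26.023727416992188)
side 129 z95 22.9 ((474.723876953125, 96.28126525878906), 26.597326278686523)
474.5 97.8 42 19
top 230 z95 23.9 ((473.02227783203125, 99.33263397216797), 25.83542823791504)
side 126 z95 22.5 ((475.86553955078125, 97.53844451904297), 27.393577575683594)
604 -280 40 20
top 130 z95 38.6 ((600.3826293945312, -276.5986022949219), 15.29396915435791)
side 182 z95 38.3 ((601.0578002929688, -279.3808898925781), 15.969169616699219)
519 409 40 20
top 143 z95 31.3 ((518.0885620117188, 404.9432678222656), 17.77608871459961)
side 49 z95 30.3 ((519.9703369140625, 401.2938537597656), 17.247655868530273)
```

View pics/z.png

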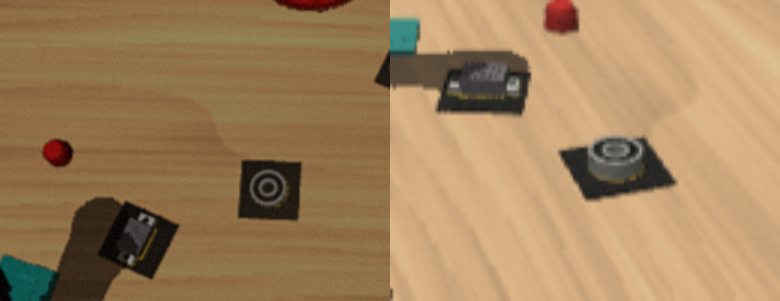

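The front bearing, at (268,188) in the left crop, is now centred within about 1 mm. The regulator at (138,240) is lined up, and the cap and socket have not moved. Handing in.

```bash
python3 -c "
from bench import arm
print(arm.job_done())"
```

```text
the job is handed in; nothing more can be done
None
```

All four parts lie flat on their own tiles, within about 1.5 mm of centre by the cameras and with the regulator lined up; the socket and cap were not moved, and the job was handed in after about 37 s on the robot's clock (the verdict was not shown).

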